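# Assemble the layers of a flow cell on its two pins

### The job

Assemble the flow cell: thread the four loose layers over the two upright pins of the aluminium base, from the bottom up the black gasket, the blue channel plate, the orange gasket and last the steel cover plate, each lying flat and fully down, top face up. Let go of the finished stack, and do not disturb the timer, the blue marker or the small beaker.

Things in the scene. Friction and masses are not known exactly. Their poses are not given: they have to be found in the camera images.
- cell_base: Fixed pale aluminium base, 120 (x) x 62 (y) x 16 mm high, only 34 mm wide over its middle 52 mm (finger room); brass hose port, 10 mm thick, out 14 mm at each end. Two upright steel pins on its x axis, 32 mm either side of the middle, 8 mm thick, reaching 46 mm above its top face (62 above the worktop), last 6 mm tapered. Origin: centre of the underside; x along the line of the pins, z up.
- black_gasket: Loose stiff black rubber gasket, a flat frame with a 31 x 19 mm window in the middle; 96 mm long (x), 48 mm wide (y), 8 mm thick (z); two 12 mm through-holes on its long centre line, 32 mm either side of the middle. Origin: centre of its underside; z up. Either end may go on either pin.
- channel_plate: Loose blue plastic plate with a black winding channel drawn on its top face; 96 mm long (x), 48 mm wide (y), 12 mm thick (z); two 12 mm through-holes on its long centre line, 32 mm either side of the middle. Origin: centre of its underside; z up. Either end may go on either pin.
- orange_gasket: Loose stiff orange gasket, a flat frame with a 31 x 19 mm window in the middle; 96 mm long (x), 48 mm wide (y), 8 mm thick (z); two 12 mm through-holes on its long centre line, 32 mm either side of the middle. Origin: centre of its underside; z up. Either end may go on either pin.
- cover_plate: Loose grey steel cover plate with a low dark round boss with a green sight glass (24 mm across, 4 mm high) in the middle of its top and four small screw heads; 96 mm long (x), 48 mm wide (y), 10 mm thick (z); two 12 mm through-holes on its long centre line, 32 mm either side of the middle. Origin: centre of its underside; z up. Either end may go on either pin.
- timer: White bench timer with grey and orange keys, 60 x 68 x 18 mm, loose, a bystander. Origin: centre of its underside.
- marker_blue: Blue marker pen lying flat, 119 x 14 x 12 mm, loose, a bystander; long axis x. Origin: middle of its length, at its underside.
- beaker_50: Small empty glass beaker, 48 x 54 x 58 mm, loose, a bystander. Origin: middle of its underside.
Mind the look-alikes: they are no part of the job. Several things have the shape of the channel_plate; the one meant has the colours described above.

How it is judged:
By the outcome, as a careful person would: the job done as asked, in the order asked, and still so for the second after the job is handed in, with the robot touching nothing.
It also fails if it takes over 112 s, if anything falls off the work surface, if the arm or the gripper's body presses on something with over 40 N, if the wrist force passes 120 N, or if a joint passes its speed limit or range.

### The arm

A 6-joint arm with a two-finger parallel gripper is mounted at the origin on a cart in front of the work surface, level with it; the furniture and walls round the work are solid. World frame = base frame: x ahead of the robot, y to its left, z up, the work surface at z = 0. Lengths are in mm, angles in rad, forces in N, time in s.
With the tool pointing down it reaches from about 275 to 825 mm from the base axis. Payload 4.9 kg.
Tool frame: the origin (TCP) lies midway between the tips of the shut fingers; the grasp point (between the pads) lies 19 mm behind it; z points along the fingers, y is the direction in which the jaws open and shut (so a half turn about z gives the same grasp; the last joint's range is limited). The gripper opens to 85 mm and grips with 20 to 120 N. Pads are 22 mm wide; open, the fingers measure 114 mm over their backs; the gripper's body (76 mm by 85 mm) begins 54 mm behind the grasp point. The pads swing forward as they close: fully open they stand 13 mm farther back than shut.
Start: joints at [0.969, 0.326, -0.193, 1.052, 0, 1.437], TCP at [248.006, 490.929, 231.281] pointing down, gripper open.
Joint ranges: [-2.65, 2.65], [-0.97, 1.79], [-1.3, 1.35], [-1.93, 2.1], [-1.47, 1.37], [-3.14, 3.14]. Speed limits (rad/s): [2.57, 2.57, 3.14, 3.14, 3.14, 3.14].

### API

Orientations are given as a unit quaternion [w, x, y, z].
In Python, from bench import r gives the robot as it stands. The module is installed in compiled form; this text tells all that it offers. Calls block until the motion is done:
- r.movep(position, orientation): joint-space move of the TCP to a pose.
- r.move_linear(position, rate=150, frame=None, max_force=None): straight line of the TCP; frame=None keeps the orientation; rate is the mean speed in mm/s. With max_force (N) it stops when the force on the tool has changed by that much, and returns True; else False.
- r.move_j(angles): joint-space move.
- r.command_gripper(opening): finger opening in mm; the grip force is fixed at half the most; returns when the fingers have stopped.
- r.sleep(seconds).
- r.ik(position, orientation): joint angles nearest the present ones, or None.
- r.sense(): the state.
- r.grab_frame(name): name is "scene" or "top"; returns the picture (400x640x3 uint8, red, green, blue); there is no depth.
- r.camera_model(name): a dict with "intrinsics" (3x3 intrinsics, pixels), "extrinsics" (4x4, takes a point from camera to world coordinates). Camera axes: x right, y up, looking along -z (the intrinsics and any distortion apply to the point x, -y, -z); pixel columns grow to the right and rows downward; lengths in mm; the calibration is good to about 2 mm. A picture is of the moment at which its call begins. camera_model takes no time and is no camera call.
A pose or a line that the arm cannot do raises r.PlanningError and nothing moves.
- r.job_done(): hands the job in, once; it reports no verdict.
Trained networks look in the newest picture that a camera, given by its name, has taken for a name from the list of things; names that differ only in an ending like _2 or _b are one class to them, and where a whole thing is asked for, a point or a joint stands for the part that bears it (a point fixed in the world has none). Each returns a list of dicts, best first, with "conf" (0 to 1); they miss things now and then, are a little off and sometimes report something else, mostly with a low value. They report only what shows in the picture. A call takes as long as a camera call. They do not tell look-alikes from the thing itself.
- r.search_frame(camera, target): "bbox" ([left, top, right, bottom] in pixels, round what is visible of it).
- r.outline_of(camera, target): "mask" (400x640 bool, what is visible of it) and "bbox" ([left, top, right, bottom] in pixels, round what is visible of it).
- r.place_of(camera, target): "pixel" ([column, row] in pixels: a listed point, or the origin of a listed thing).
The state is a dict: "t": time; "qpos": joint angles; "dq": joint speeds; "tau": joint torques, N m; "eef_pos": TCP position; "ee_rot": TCP orientation; "wrist_force": force on the tool from outside, world axes, zero at the start; "torque": the same for the moment, N m; "gripper_width": finger opening in mm.
Only numpy, scipy, OpenCV 4.12 (cv2) and the standard library are available. Lean on these libraries where they do the work, as an engineer would, in place of code of your own. Each camera call takes 0.05 s, during which the arm holds its last target.

## Working session

There is one attempt and no reset: what is moved stays moved. The work goes in short steps, each a Python script; the robot and the scene stay as the last script left them, time stands still between calls to the robot, and variables do not carry over. Pictures are saved under pics/ and viewed, and the job is handed in when it is done.

```bash
mkdir -p pics
python3 - <<'E'
from bench import r
import cv2
for n in("scene","top"):
    f=r.grab_frame(n); cv2.imwrite(f"pics/{n}0.png",f[:,:,::-1]); c=r.camera_model(n); print(n,c)
s=r.sense(); print(s['t'],s['eef_pos'],s['ee_rot'],s['gripper_width'])
E
```

```text
scene {'intrinsics': array([[510.43519096,   0.        , 328.05836206],
       [  0.        , 510.43519096, 203.37230801],
       [  0.        ,   0.        ,   1.        ]]), 'extrinsics': array([[ 7.55486197e-01,  3.82325038e-01, -5.32041513e-01,
        -2.04666792e+02],
       [-6.55091323e-01,  4.28676683e-01, -6.22166907e-01,
        -9.23968517e+02],
       [-9.79619491e-03,  8.18574289e-01,  5.74317132e-01,
         8.80458015e+02],
       [ 0.00000000e+00,  0.00000000e+00,  0.00000000e+00,
         1.00000000e+00]])}
top {'intrinsics': array([[381.2797504 ,   0.        , 322.56083465],
       [  0.        , 381.2797504 , 196.95926602],
       [  0.        ,   0.        ,   1.        ]]), 'extrinsics': array([[-4.50219675e-03,  9.80722283e-01, -1.95354891e-01,
         4.08503113e+02],
       [-9.99614363e-01, -9.76696745e-03, -2.59948551e-02,
        -3.77021094e+01],
       [-2.74017585e-02,  1.95162521e-01,  9.80388053e-01,
         1.04075975e+03],
       [ 0.00000000e+00,  0.00000000e+00,  0.00000000e+00,
         1.00000000e+00]])}
0.1 [247.70617786 490.48027317 230.57301002] [-2.85110965e-04  2.31767420e-01  9.72770912e-01 -7.31406427e-04] 85.48270942738498
```

View pics/scene0.png

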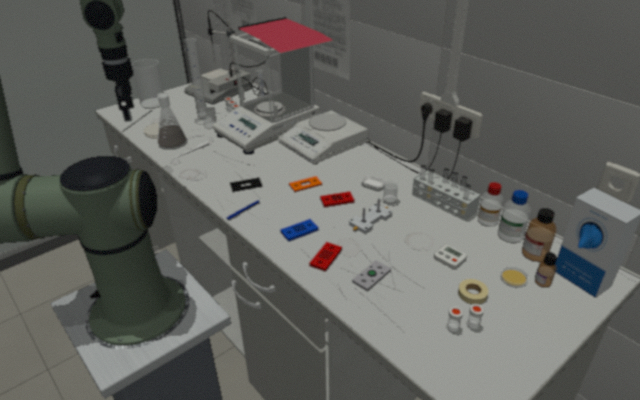

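View pics/top0.png

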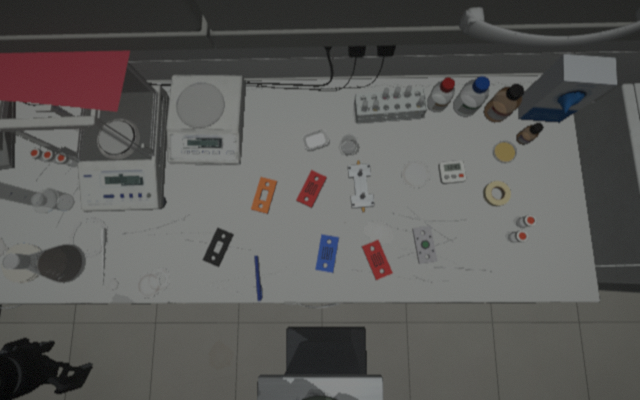

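Run:
```python
import cv2
a=cv2.imread('pics/top0.png'); b=cv2.imread('pics/scene0.png')
cv2.imwrite('pics/z1.png',cv2.resize(a[125:305,190:450],None,fx=3,fy=3,interpolation=cv2.INTER_CUBIC))
cv2.imwrite('pics/z2.png',cv2.resize(b[165:295,215:475],None,fx=3,fy=3,interpolation=cv2.INTER_CUBIC))
```

```text
(no output)
```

View pics/z1.png

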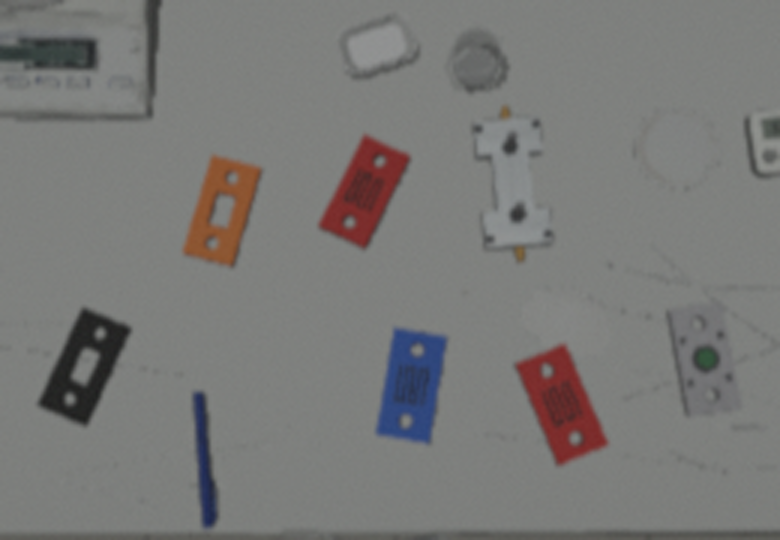

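View pics/z2.png

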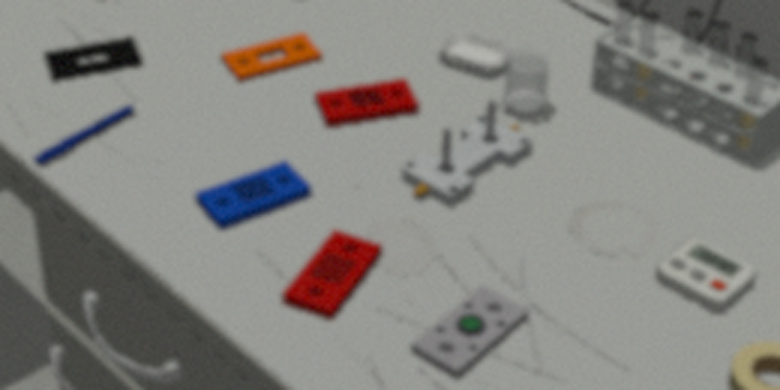

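```bash
cat > h.py <<'E'
from bench import r
import numpy as np, cv2
from scipy.optimize import minimize
CM={n:r.camera_model(n) for n in("scene","top")}
def proj(n,P):
    c=CM[n]; E=c['extrinsics']; q=(np.atleast_2d(P)-E[:3,3])@E[:3,:3]
    q=q*[1,-1,-1]; p=q@c['intrinsics'].T
    return p[:,:2]/p[:,2:]
def box(x0,x1,y0,y1,z0,z1): return np.array([[x,y,z] for x in(x0,x1) for y in(y0,y1) for z in(z0,z1)],float)
def T(P,x,y,a,z=0):
    c,s=np.cos(a),np.sin(a); return np.c_[x+c*P[:,0]-s*P[:,1], y+s*P[:,0]+c*P[:,1], P[:,2]+z]
BASE=[box(-60,-26,-31,31,0,16),box(26,60,-31,31,0,16),box(-26,26,-17,17,0,16),
 box(-74,-60,-5,5,3,13),box(60,74,-5,5,3,13),box(-36,-28,-3.5,3.5,16,60),box(28,36,-3.5,3.5,16,60)]
def part(h): return [box(-48,48,-24,24,0,h)]
S=8
def render(n,pcs,x,y,a,roi,z=0):
    u0,v0,u1,v1=roi; im=np.zeros(((v1-v0)*S,(u1-u0)*S),np.uint8)
    for P in pcs:
        p=(proj(n,T(P,x,y,a,z))-[u0-.5,v0-.5])*S-.5   # pixel centres at integers
        h=cv2.convexHull((p*16).astype(np.int32)); cv2.fillConvexPoly(im,h,255,shift=4)
    return cv2.resize(im,(u1-u0,v1-v0),interpolation=cv2.INTER_AREA)/255.
def fit(obs,pcs,x0,z=0):
    # obs: {cam:mask float}
    rois={}
    for n,m in obs.items():
        v,u=np.nonzero(m>.5); rois[n]=(u.min()-12,v.min()-12,u.max()+13,v.max()+13)
    def cost(p):
        e=0
        for n,m in obs.items():
            u0,v0,u1,v1=rois[n]; e+=np.sum((render(n,pcs,p[0],p[1],p[2]/50,rois[n],z)-m[v0:v1,u0:u1])**2)
        return e
    p=np.array([x0[0],x0[1],x0[2]*50])
    for st in(8,2.5):
        o=minimize(cost,p,method='Nelder-Mead',options=dict(initial_simplex=np.array([p,p+[st,0,0],p+[0,st,0],p+[0,0,st]]),xatol=.03,fatol=.01)); p=o.x
    return np.array([p[0],p[1],p[2]/50]),o.fun
def ray(n,uv,z):
    c=CM[n];E=c['extrinsics'];d=np.linalg.inv(c['intrinsics'])@[uv[0],uv[1],1]; d=E[:3,:3]@(d*[1,-1,-1]); t=(z-E[2,3])/d[2]
    return E[:3,3]+t*d
def fill(m):
    c,_=cv2.findContours(m.astype(np.uint8),cv2.RETR_EXTERNAL,cv2.CHAIN_APPROX_NONE)
    o=np.zeros(m.shape,np.uint8); c=max(c,key=cv2.contourArea); cv2.drawContours(o,[c],-1,1,-1); return o.astype(float)
E
cat > m.py <<'E'
from h import *
fr={n:r.grab_frame(n) for n in CM}
ap={'black_gasket':(8,(218,247),-.3),'channel_plate':(12,(327,254),-.1),'orange_gasket':(8,(265,195),-.2),'cover_plate':(10,(425,245),.1),'cell_base':(16,(361,187),.05)}
res={}
for k,(h,uv,a) in ap.items():
    g=ray('top',uv,h); pcs=BASE if k=='cell_base' else part(h); obs={}
    for n in CM:
        c=proj(n,g)[0]
        for d in r.outline_of(n,k):
            b=d['bbox']
            if b[0]<c[0]<b[2] and b[1]<c[1]<b[3]: obs[n]=fill(d['mask']) if k!='cell_base' else d['mask'].astype(float); break
        else: print('miss',k,n)
    f={}
    for n in obs: f[n]=fit({n:obs[n]},pcs,(g[0],g[1],a))
    f['both']=fit(obs,pcs,(g[0],g[1],a))
    res[k]=f['both'][0].tolist()
    for n in f: print(k,n,np.round(f[n][0],3),round(f[n][1],1))
    # colour masks
    I={n:fr[n].astype(int) for n in CM}; ob={}
    for n,m in I.items():
        R,G,B=m[...,0],m[...,1],m[...,2]
        w={'black_gasket':m.sum(2)<3*65,'channel_plate':B-R>40,'orange_gasket':R-B>40}.get(k)
        if w is None: continue
        u,v=proj(n,g)[0].astype(int); z=np.zeros(w.shape,bool); z[v-28:v+28,u-28:u+28]=w[v-28:v+28,u-28:u+28]
        ob[n]=fill(z)
    if ob:
        for o in ({n:ob[n]} for n in ob): print('  col',list(o),[np.round(q,3) for q in fit(o,pcs,(g[0],g[1],a))])
import json; json.dump(res,open('poses.json','w')); print(r.sense()['t'])
E
python3 m.py
```

```text
black_gasket scene [ 4.82002e+02  2.78453e+02 -4.04000e-01] 10.2
black_gasket top [ 4.81462e+02  2.77098e+02 -4.35000e-01] 25.2
black_gasket both [ 4.81547e+02  2.77398e+02 -4.33000e-01] 38.4
  col ['scene'] [array([ 4.82971e+02,  2.79893e+02, -4.67000e-01]), np.float64(54.099)]
  col ['top'] [array([ 4.80355e+02,  2.75871e+02, -3.96000e-01]), np.float64(40.332)]
channel_plate scene [ 4.62971e+02 -2.00990e+01 -1.70000e-01] 32.6
channel_plate top [ 4.62091e+02 -2.05000e+01 -1.72000e-01] 12.8
channel_plate both [ 4.62473e+02 -2.05390e+01 -1.74000e-01] 47.5
  col ['scene'] [array([ 4.64543e+02, -1.62710e+01, -1.72000e-01]), np.float64(46.677)]
  col ['top'] [array([ 4.60896e+02, -2.08060e+01, -1.65000e-01]), np.float64(18.75)]
orange_gasket scene [ 6.26263e+02  1.55404e+02 -2.59000e-01] 10.3
orange_gasket top [ 6.24409e+02  1.54113e+02 -2.76000e-01] 10.3
orange_gasket both [ 6.24718e+02  1.54157e+02 -2.75000e-01] 27.4
  col ['scene'] [array([ 6.26715e+02,  1.58548e+02, -2.63000e-01]), np.float64(8.468)]
  col ['top'] [array([ 6.23629e+02,  1.54394e+02, -2.70000e-01]), np.float64(18.906)]
cover_plate scene [ 4.84049e+02 -2.81915e+02  1.47000e-01] 12.4
cover_plate top [ 4.84029e+02 -2.82159e+02  1.13000e-01] 26.0
cover_plate both [ 4.84209e+02 -2.82166e+02  1.33000e-01] 40.9
cell_base scene [ 6.48635e+02 -1.14278e+02  8.30000e-02] 84.5
cell_base top [ 6.46623e+02 -1.15293e+02  7.50000e-02] 44.6
cell_base both [ 6.47171e+02 -1.15311e+02  7.80000e-02] 135.6
0.7
```

```bash
cat > a.py <<'E'
from h import *
import json
P=json.load(open('poses.json'))
def Q(a): b=a+np.pi; return [0,np.cos(b/2),np.sin(b/2),0]
def st(tag):
    s=r.sense(); print(tag,'t',round(s['t'],2),'p',np.round(s['eef_pos'],1),'F',np.round(s['wrist_force'],1),'w',round(s['gripper_width'],1)); return s
def pick(k,zt,hov=90):
    x,y,a=P[k]
    r.command_gripper(64)
    r.movep([x,y,hov],Q(a)); st('hover')
    hit=r.move_linear([x,y,zt],rate=110,max_force=15); st('down hit=%s'%hit)
    r.command_gripper(40); st('grip')
    r.move_linear([x,y,hov+50],rate=200); st('lift')
def over(z):
    x,y,a=P['cell_base']; r.movep([x,y,z],Q(a)); return st('over')
E
python3 - <<'E'
from a import *
pick('black_gasket',-0.5); over(135)
for n in CM: cv2.imwrite(f'pics/b_{n}.png',r.grab_frame(n)[:,:,::-1])
a=cv2.imread('pics/b_scene.png')[130:260,290:450]; cv2.imwrite('pics/b1.png',cv2.resize(a,None,fx=4,fy=4,interpolation=cv2.INTER_CUBIC))
a=cv2.imread('pics/b_top.png')[130:260,290:450]; cv2.imwrite('pics/b2.png',cv2.resize(a,None,fx=4,fy=4,interpolation=cv2.INTER_CUBIC))
E
```

```text
hover t 2.36 p [481.4 278.3  90.5] F [-0.2  0.8 -0.3] w 64.0
down hit=False t 3.33 p [4.821e+02 2.777e+02 1.000e-01] F [ 0.6 -0.7 -0.2] w 63.8
grip t 3.64 p [482.4 277.7   0.9] F [-1.3  0.2  5.4] w 45.7
lift t 4.49 p [480.9 277.1 139.2] F [ 0.3  1.  -0.9] w 45.5
over t 6.06 p [ 646.9 -114.2  134.6] F [-0.6 -0.9 -1.3] w 45.6
```

View pics/b1.png

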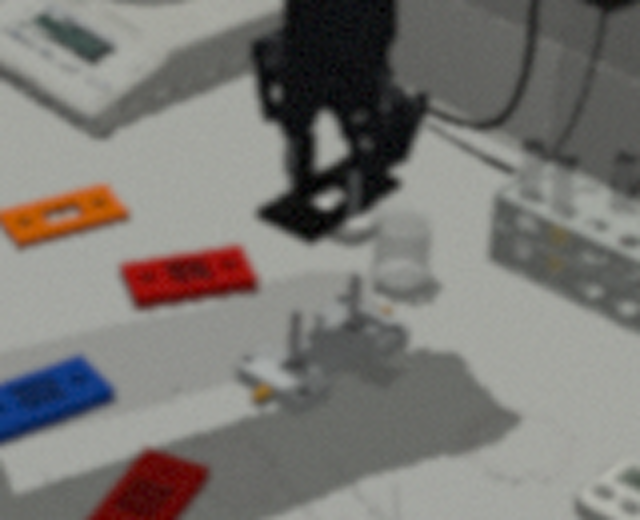

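View pics/b2.png

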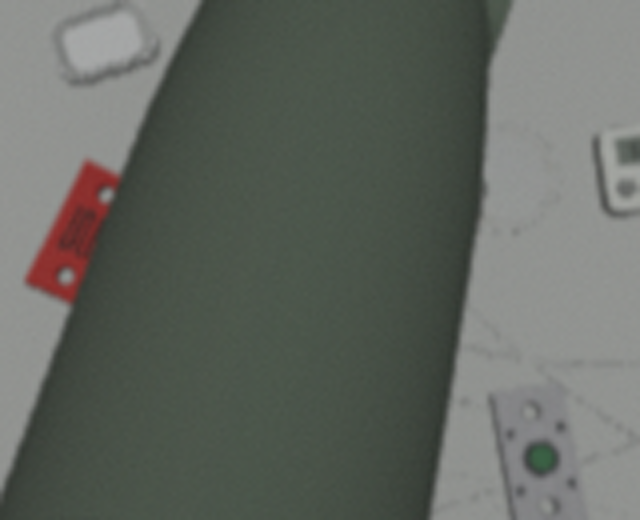

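Run:
```python
from a import *
x,y,a=P['cell_base']
r.move_linear([x,y,68],rate=150); st('68')
cv2.imwrite('pics/c_scene.png',r.grab_frame('scene')[:,:,::-1])
h=r.move_linear([x,y,50],rate=30,max_force=8); st(h)
cv2.imwrite('pics/c2_scene.png',r.grab_frame('scene')[:,:,::-1])
c=[cv2.resize(cv2.imread(f'pics/{n}.png')[160:250,330:410],None,fx=5,fy=5,interpolation=cv2.INTER_CUBIC) for n in('c_scene','c2_scene')]
cv2.imwrite('pics/c1.png',np.hstack(c))
```

```text
68 t 6.76 p [ 647.5 -115.    68.4] F [ 0.7  0.2 -0.2] w 45.5
False t 7.56 p [ 647.2 -115.3   49.9] F [-0.1 -0.2 -0. ] w 45.6
```

View pics/c1.png

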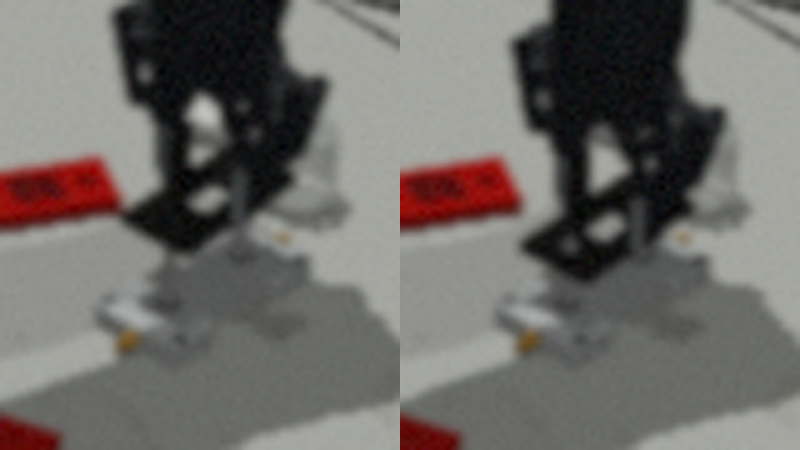

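```bash
cat >> a.py <<'E'
def seat(z,F=10):
    x,y,a=P['cell_base']
    h=r.move_linear([x,y,z+5],rate=60,max_force=F); st(('down',h))
    if not h: h=r.move_linear([x,y,z-2],rate=25,max_force=F); st(('seat',h))
    r.sleep(.1); r.command_gripper(66); st('open')
    r.move_linear([x,y,140],rate=200); st('up')
def zoom(name,roi,f,src='scene'):
    u0,v0,u1,v1=roi; I=r.grab_frame(src)[v0:v1,u0:u1,::-1]; cv2.imwrite(f'pics/{name}.png',cv2.resize(I,None,fx=f,fy=f,interpolation=cv2.INTER_CUBIC))
E
python3 - <<'E'
from a import *
seat(15.5)
zoom('d1',(330,180,410,250),8)
E
```

```text
('down', False) t 8.25 p [ 647.  -115.3   20.2] F [ 1.3  0.3 -0.1] w 45.7
('seat', True) t 8.53 p [ 648.1 -115.6   16.9] F [-1.4  0.4  5.4] w 45.5
open t 8.96 p [ 647.  -115.2   15.4] F [ 0.5 -0.5 -0.3] w 66.0
up t 9.73 p [ 646.4 -115.1  138.9] F [-0.1 -0.  -0. ] w 66.1
```

View pics/d1.png

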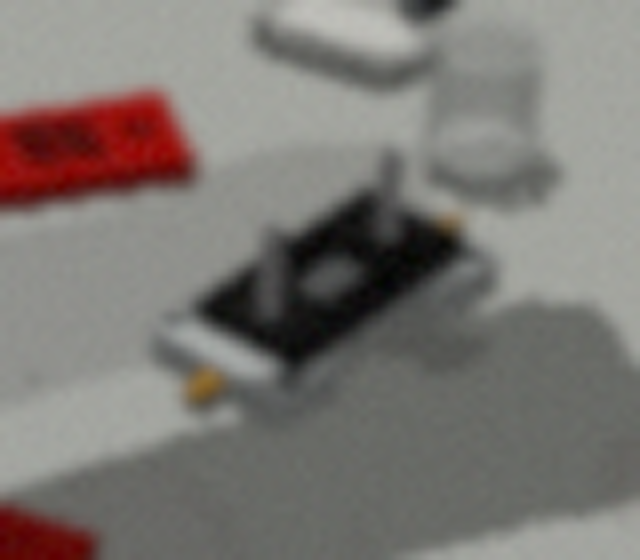

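```bash
cat >> a.py <<'E'
def place(zs,pint):
    over(pint+75)
    x,y,a=P['cell_base']
    r.move_linear([x,y,68],rate=150)
    h=r.move_linear([x,y,50],rate=40,max_force=8); st(('pins',h)); 
    if h: return False
    seat(zs); return True
E
python3 - <<'E'
from a import *
pick('channel_plate',1); print(place(25,60))
zoom('e1',(330,180,410,250),8)
E
```

```text
hover t 10.86 p [464.7 -21.2  90.8] F [ 0.7 -0.2  0.8] w 64.1
down hit=False t 11.82 p [463.1 -20.7   1.4] F [ 0.6 -1.3  0.8] w 64.0
grip t 12.12 p [463.3 -20.7   2.1] F [-1.6  1.   4.6] w 46.0
lift t 12.97 p [461.8 -20.4 139.3] F [ 0.4  0.1 -1.4] w 45.9
over t 13.81 p [ 645.4 -114.5  133.4] F [-1.4 -0.2  0. ] w 46.3
('pins', False) t 15.01 p [ 647.1 -115.3   49.8] F [-0.5 -0.5 -0.3] w 45.8
('down', False) t 15.49 p [ 646.8 -115.2   29.4] F [-0.8 -0.1 -0.8] w 46.0
('seat', True) t 15.77 p [ 647.9 -115.5   26.2] F [-0.8  0.1  4.6] w 46.3
open t 16.2 p [ 646.8 -115.2   24.7] F [ 0.4  0.8 -0.4] w 65.6
up t 16.93 p [ 646.5 -115.1  139. ] F [ 0.3 -0.2 -0.8] w 66.0
True
```

View pics/e1.png

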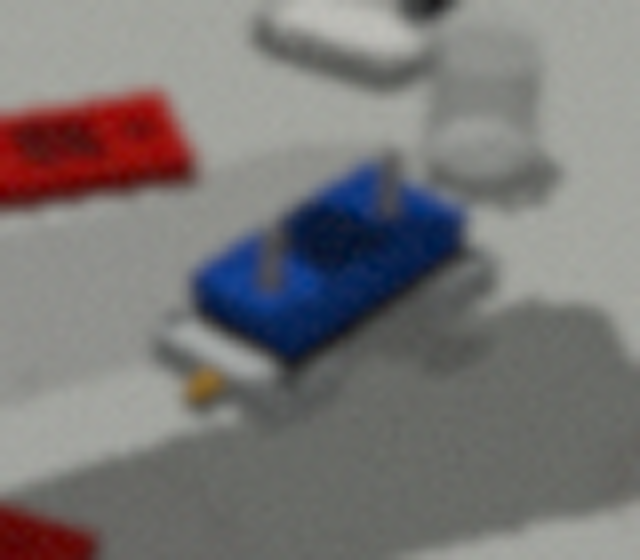

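Run:
```python
from a import *
pick('orange_gasket',-.5); print(place(35.5,60))
zoom('f1',(330,180,410,250),8)
```

```text
hover t 18.26 p [625.2 153.3  90.2] F [ 0.1 -0.6 -0.3] w 64.3
down hit=False t 19.23 p [6.254e+02 1.541e+02 2.000e-01] F [-0.8 -0.2  0.3] w 63.8
grip t 19.54 p [625.8 154.3   1.1] F [-0.4 -0.2  5.6] w 45.6
lift t 20.39 p [623.8 154.1 138.8] F [-0.2 -0.1 -0.4] w 45.8
over t 21.44 p [ 646.7 -114.3  134.1] F [0.2 0.4 0.8] w 45.7
('pins', False) t 22.64 p [ 647.  -115.3   49.8] F [ 0.2 -0.3 -0.1] w 45.8
('down', False) t 22.95 p [ 646.6 -115.2   39.8] F [ 0.3 -0.2 -0.4] w 45.1
('seat', True) t 23.21 p [ 647.8 -115.5   37.1] F [-0.6  0.1  4.4] w 45.4
open t 23.64 p [ 646.6 -115.1   35.7] F [ 0.   0.1 -1.2] w 66.2
up t 24.31 p [ 646.6 -115.2  139.1] F [-0.8  0.7 -0.2] w 66.2
True
```

View pics/f1.png

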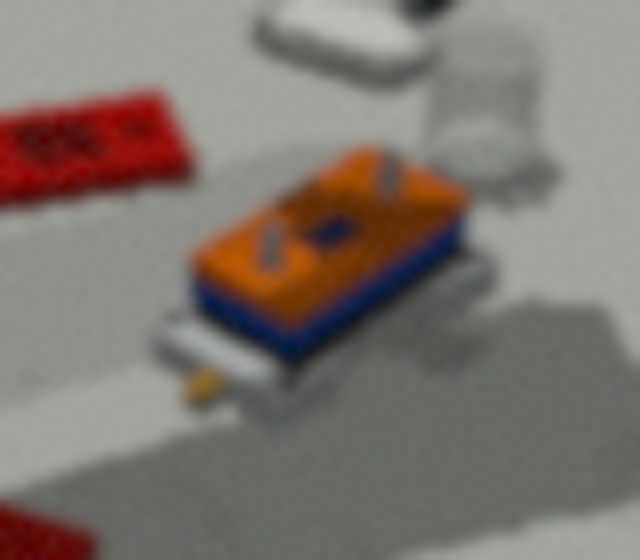

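Run:
```python
from a import *
pick('cover_plate',0); print(place(44,60))
zoom('g1',(330,180,410,250),8)
```

```text
hover t 25.52 p [ 485.3 -282.1   90.4] F [ 2.  -0.2 -0.1] w 63.8
down hit=False t 26.48 p [ 484.8 -282.4    0.5] F [-0.5 -0.1 -0.4] w 63.7
grip t 26.77 p [ 485.  -282.7    1.3] F [-0.6  0.9  6.2] w 46.2
lift t 27.62 p [ 483.4 -281.6  138.9] F [-0.3 -0.4 -3.4] w 45.7
over t 28.55 p [ 646.  -116.1  134. ] F [-0.  -0.5 -2.2] w 46.1
('pins', False) t 29.75 p [ 647.1 -115.2   49.8] F [-0.9  0.4 -2.6] w 45.8
('down', False) t 30.0 p [ 647.2 -115.3   49.1] F [ 0.4  0.6 -2. ] w 46.0
('seat', True) t 30.27 p [ 647.8 -115.5   45.4] F [-0.1 -0.2  4.2] w 45.7
open t 30.7 p [ 646.6 -115.1   43.8] F [ 0.2  0.4 -1. ] w 66.4
up t 31.33 p [ 646.7 -115.2  139.2] F [-0.2  0.3 -0.7] w 66.1
True
```

View pics/g1.png

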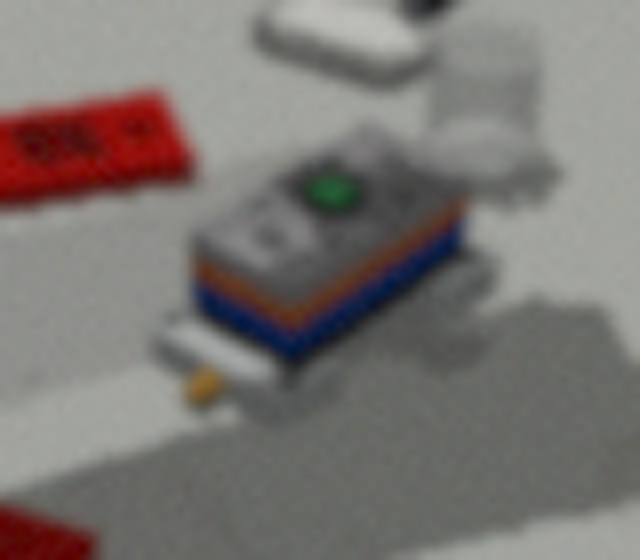

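Run:
```python
from a import *
r.movep([450,150,220],Q(0)); st('away')
zoom('h1',(330,180,410,250),6); zoom('h2',(325,150,405,220),6,'top')
cv2.imwrite('pics/h3.png',np.hstack([cv2.imread('pics/h1.png'),cv2.imread('pics/h2.png')])[:, :])
zoom('h4',(190,100,510,310),2.4,'top')
```

```text
away t 32.67 p [450.8 149.5 219.7] F [0.1 0.5 0.4] w 66.2
```

```bash
python3 -c "
import cv2;a=cv2.imread('pics/h3.png');cv2.imwrite('pics/h5.png',cv2.resize(a,(800,350)))"
```

```text
(no output)
```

View pics/h5.png

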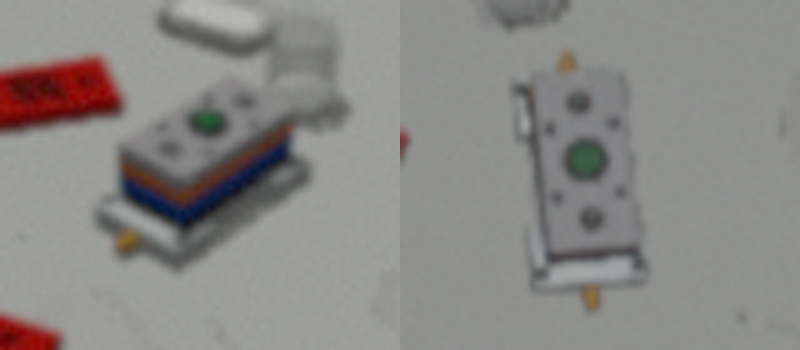

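View pics/h4.png

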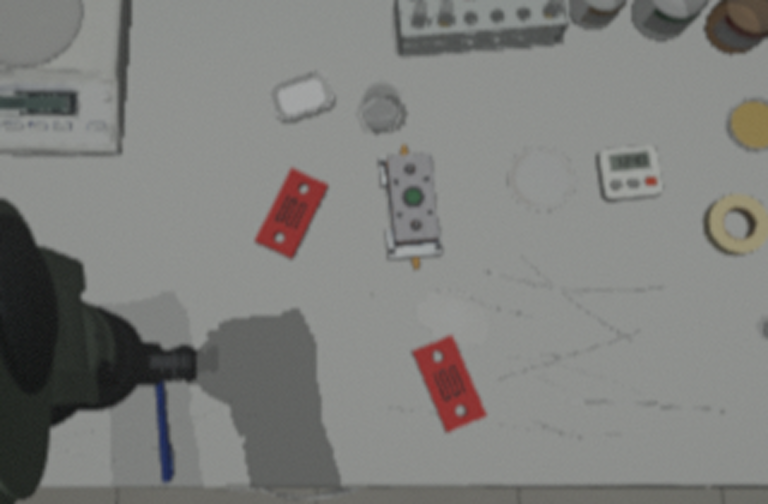

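```bash
python3 -c "
from bench import r
r.job_done()"
```

```text
the job is handed in; nothing more can be done
```

The flow cell is assembled and handed in at about 33 s of the 112 s allowed. The stack is black gasket, blue channel plate, orange gasket, then steel cover plate with its top face up.

- **Fitting:** Each layer went over both pins without touching them and stopped on contact within about 2 mm of its calculated height. The contact force was a few newtons each time.
- **Final pictures:** Both pins show in the cover's holes. The visible side bands, orange and blue, lie parallel with no gap. The black gasket was seen flat on the base when it was placed. The gripper is open and the arm well clear of the stack.
- **Bystanders:** The timer, blue marker and small beaker look to be in their original places. I checked this by eye only and did not measure it.
- **Disagreement:** The two cameras differed by up to about 2 mm on part and base positions. I used a combined fit of both, and it needed no correction. No check failed.

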